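# Clamp a setter's holding block with the sunken knob

## Task

Stand the rectangular wooden holding block (cup up) on the bed of the grey bench clamp, centred between the two jaws with its ends sticking out evenly at both sides, and let go of it. Then turn the knob sunk in the clamp's well clockwise until the jaws hold the block snugly, about 10 to 15 N: it must be truly gripped but the soft wood not crushed, and do not lean on the well's wall or floor. Leave the other things on the bench where they are, and let go of the knob.

Things in the scene. Friction and masses are not known exactly. Their poses are not given: they have to be found in the camera images.
- clamp: Grey bench clamp, fixed. Origin on the bench; x across, y along it, z up. Base 110 mm (x), y -140 to +70; its top (the bed) 20 mm above the bench. Along y: well housing (y = -90), moving jaw, gap, anvil (fixed steel jaw, 26 mm wide in x, 18 thick, 18 high; its jaw face at y = +18 to +25 mm, set differently each time).
- bed (a point): point on the clamp's bed, 20 mm above the bench, near the middle of the open jaw gap; axes as the clamp's. The gap along y is 23 to 31.5 mm at the start; its middle lies within 2.5 mm of this point.
- jaw: moving steel jaw, 26 mm wide (x), 18 high, origin on the bed, axes as the clamp's. The knob drives it 6 mm towards the anvil (+y) per radian of clockwise turn. In front it carries a stiffly sprung pressure plate, the jaw face, 9 mm to +y of the origin when unloaded; it gives 1 mm per 12 N.
- well: square housing 88 x 88 mm with a round well 68 mm across, 26 mm deep, that holds the knob; origin 20 mm above the bench under its centre, axes as the clamp's. Rim 60 mm above the bench, well floor 34 mm above it. The well's wall and floor must not be hit or pressed with more than 20 N.
- knob (a joint): clamp knob angle in rad, 0 to 2.8, grows clockwise seen from above (closing the jaws). Starts at 0 to 0.4. Friction 0.18 N m while it turns (held still, a reading may settle anywhere within it, so compare like with like); each newton of clamping adds 0.006 N m. The first 0.4 rad are always free. Once the block meets both jaws the force rises 7 N per 0.1 rad. Stays where left.
- knob_grip (a point): middle of the knob's grip bar, on the knob's vertical axis, 45.5 mm above the bench. The black bar is 26 mm long (point x), 14 mm thick (point y); its top is 54 mm and its foot 37 mm above the bench, top 6 mm below the rim; a 34 mm disc is under it. The point turns with the knob.
- block: loose light-wood holding block, rectangular, 44 mm (x) by 20 mm (y) by 26 mm high, about 45 g, with a brass cup 16 mm across and 6 mm high on top; origin under its centre. It is clamped across its 20 mm width, its length along the clamp's x, so that its ends stick out beyond the jaws.
- round_block: bystander: round light-wood block, 38 mm across and 26 mm high, with a brass cup on top; not the one to clamp
- screwdriver: bystander: screwdriver 170 mm long lying on the bench
- hammer: bystander: hammer lying on the bench
- mandrel: bystander: upright tapered steel ring mandrel, 32 mm across, 120 mm high
- jar: bystander: clear jar with white cap, 48 mm across, 60 mm high
- dish: bystander: small steel bowl, 80 mm across, 30 mm high
- saw_frame: bystander: jeweller's saw frame lying flat, about 250 x 70 mm
- ring_a: bystander: small brass ring lying flat, 21 mm across, 5 mm high
Not all that is in view belongs to the job. Leave any blue look-alike of the block alone.

How it is judged:
On the way, in this order (a step that is already met when the one before it is completed fails the run):
1. the block stands on the clamp's bed between the jaws, the fingers off it and the jaws still loose (z of block in the frame of clamp between 0.0175 and 0.0225 m and x of block in the frame of clamp between -0.008 and 0.008 m and y of block in the frame of clamp between -0.002 and 0.022 m and angle between block's own z axis and vertical below 0.1 rad and angle between the x axis of block and the x axis of clamp, either way round below 0.3 rad and contact force between the fingers and block below 0.1 N and contact force between jaw and block below 3 N), for 0.2 s.
2. the jaws grip the block with 5 to 25 N, tightened with the knob (z of block in the frame of clamp between 0.0175 and 0.0225 m and x of block in the frame of clamp between -0.008 and 0.008 m and y of block in the frame of clamp between -0.002 and 0.022 m and angle between block's own z axis and vertical below 0.1 rad and angle between the x axis of block and the x axis of clamp, either way round below 0.08 rad and contact force between jaw and block between 5 and 25 N and linear speed of block below 0.01 m/s), for 0.2 s.
At the end, for the whole second after the job is handed in: The rectangular block stands upright (within 0.1 rad) on the clamp's bed (within 2.5 mm), centred within 8 mm along the clamp's x, between the jaws, square to them (within 0.08 rad) and at rest, and the moving jaw presses on it with 5 to 25 N (all of step 2); the robot touches nothing.
It fails at once if the block is crushed: the jaw presses on it with more than 35 N (contact force between jaw and block above 35 N).
It fails at once if the well's wall or floor is pressed by the robot with more than 20 N (contact force between any of the fingers, the arm and well above 20 N).
It fails at once if a bystander is moved more than 30 mm (distance of any of round_block, screwdriver, hammer, mandrel, jar, dish, saw_frame, ring_a from where it was at the start of the episode above 0.03 m).
It also fails if it takes over 72 s, if anything falls off the work surface, if the arm or the gripper's body presses on something with over 40 N, if the wrist force passes 120 N, or if a joint passes its speed limit or range.

## Robot

A 6-joint arm with a two-finger parallel gripper is mounted at the origin on the work surface. World frame = base frame: x ahead of the robot, y to its left, z up, the work surface at z = 0. Lengths are in m, angles in rad, forces in N, time in s.
With the tool pointing down it reaches from about 0.275 to 0.875 m from the base axis. Payload 12.5 kg.
Tool frame: the origin (TCP) lies on the centre line of the jaws, within the pads' length; the fingertips stand r.finger_overhang ahead of it and the grasp point (between the pads) lies 3 mm ahead of it (r.finger_overhang is the distance from the TCP to the fingertips, in m); z points along the fingers, y is the line along which they close (so a half turn about z gives the same grasp; the last joint's range is limited). The gripper opens to 85 mm and grips with 20 to 120 N. Pads are 22 mm wide; open, the fingers measure 114 mm over their backs; the gripper's body (76 mm by 85 mm) begins 54 mm behind the grasp point. The pads swing forward as they close: fully open they stand 13 mm farther back than shut.
Start: joints at [1.055, 0.351, 1.652, -0, 1.139, -0.085], TCP at [0.23, 0.5, 0.219] pointing down, gripper open.
Joint ranges: [-2.75, 2.75], [-0.79, 2.1], [0.01, 2.65], [-1.57, 4.71], [0.07, 3.14], [-2.87, 2.87]. Speed limits (rad/s): [2.22, 2.22, 2.79, 3.14, 3.14, 3.14].

## Interface

Orientations are given as a unit quaternion [x, y, z, w].
In Python, from cell import r, optics gives the robot as it stands. The module is installed in compiled form; this text tells all that it offers. Calls block until the motion is done:
- r.move_to(position, orientation): joint-space move of the TCP to a pose.
- r.move_linear(position, rot=None, vel=0.15): straight line of the TCP; rot=None keeps the orientation; vel is the mean speed in m/s.
- r.set_joints(angles): joint-space move.
- r.set_gripper(opening, squeeze=None): opening from 0.0 (shut) to 1.0 (fully open); squeeze is the grip in N (None keeps the last); returns when the fingers have stopped.
- r.sleep(seconds).
- r.inverse_kinematics(position, orientation): joint angles nearest the present ones, or None.
- optics.get_image(name): name is "side" or "top"; returns a dict with "pixels" (420x560x3 uint8, red, green, blue), "depth" (420x560 float32, m along the optical axis (not along the pixel's ray), 0 where there is no reading), "fx", "fy", "cx", "cy" (pixels), "D" ([k1, k2, p1, p2, k3] as OpenCV has them; the pictures are not rectified), "camera_from_world" (4x4, takes a point from world to camera coordinates). Camera axes: x right, y down, z forward; pixel columns grow to the right and rows downward; lengths in m; the calibration is good to about 2 mm. A picture is of the moment at which its call begins.
A pose or a line that the arm cannot do raises r.PlanningError and nothing moves.
- r.hand_in(): hands the job in; it is judged then, once.
Readings, each from a call of its own:
- r.current_t(): time.
- r.current_q(): joint angles.
- r.current_qvel(): joint speeds.
- r.current_effort(): joint torques, N m.
- r.current_tool_pos(): TCP position.
- r.current_ee_rot(): TCP orientation.
- r.current_contact_force(): force on the tool from outside, world axes, zero at the start.
- r.current_torque(): the same for the moment, N m.
- r.current_opening(): opening from 0.0 (shut) to 1.0 (fully open).
- r.current_finger_force(): force on a finger pad.
Only numpy, scipy, OpenCV 4.12 (cv2) and the standard library are available. Lean on these libraries where they do the work, as an engineer would, in place of code of your own. Each camera call takes 0.05 s, during which the arm holds its last target. There are 200 camera calls.

## Working session

There is one attempt and no reset: what is moved stays moved. The work goes in short steps, each a Python script; the robot and the scene stay as the last script left them, time stands still between calls to the robot, and variables do not carry over. Pictures are saved under pics/ and viewed, at most 10 in all, crops included, and the job is handed in when it is done.

```bash
mkdir -p pics; ls; python3 - <<'E'
from cell import r, optics
import cv2, numpy as np
for n in("top","side"):
    d=optics.get_image(n); cv2.imwrite(f"pics/{n}0.png",d["pixels"][:,:,::-1])
    np.savez(f"{n}0.npz",**d)
    print(n,d["fx"],d["cx"],d["cy"],d["D"]); print(np.round(np.linalg.inv(d["camera_from_world"]),3))
print(r.finger_overhang,r.current_t(),r.current_ee_rot(),r.current_contact_force())
E
```

```text
pics
top 386.80259476771585 280.94033932367506 203.98148667038782 [-0.02824993  0.          0.          0.          0.        ]
[[-0.024 -0.991  0.129  0.439]
 [-1.     0.022 -0.015 -0.051]
 [ 0.012 -0.13  -0.991  1.213]
 [ 0.     0.     0.     1.   ]]
side 419.29323778774375 278.4627690523913 205.56820410045202 [-0.0222308  0.         0.         0.         0.       ]
[[-0.943 -0.253  0.215  0.373]
 [-0.332  0.743 -0.581  0.51 ]
 [-0.013 -0.619 -0.785  0.812]
 [ 0.     0.     0.     1.   ]]
0.022 0.1 [ 2.13760715e-01  9.76885900e-01 -5.16796056e-04 -1.70389693e-04] [-0.714714   -0.18701407 -0.57658186]
```

View pics/top0.png

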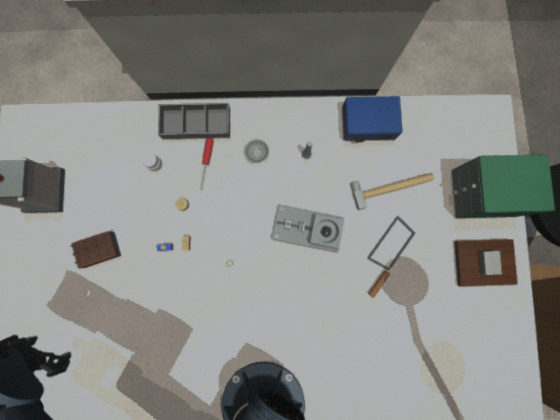

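View pics/side0.png

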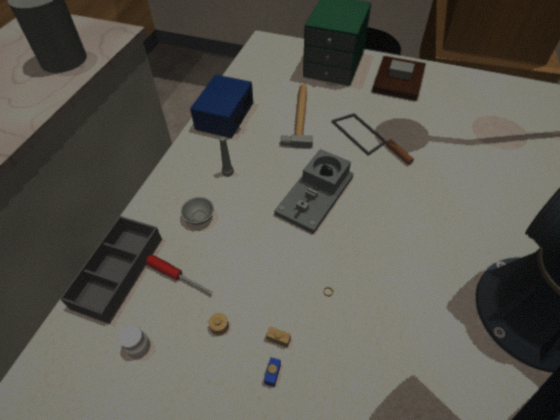

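Top view: the candidates are the light-wood rectangular block at (186,242), the round block at (181,204) and the blue look-alike at (164,247). In the side view they are at (278,337), (218,323) and (272,371). By the description I choose the wooden rectangle at top (186,242) / side (278,337). The clamp is at top (308,228) / side (314,190), with its well towards top (326,231). Next is a close crop.

```bash
python3 - <<'E'
import cv2, numpy as np
t=cv2.imread("pics/top0.png"); s=cv2.imread("pics/side0.png")
c=lambda im,x,y,w,h:cv2.resize(im[y:y+h,x:x+w],(400,300),interpolation=cv2.INTER_CUBIC)
o=np.vstack([np.hstack([c(t,150,226,60,45),c(s,240,315,60,45)]),np.hstack([c(t,264,196,88,66),c(s,270,145,88,90)])])
cv2.imwrite("pics/crop0.png",o)
E
```

```text
(no output)
```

View pics/crop0.png

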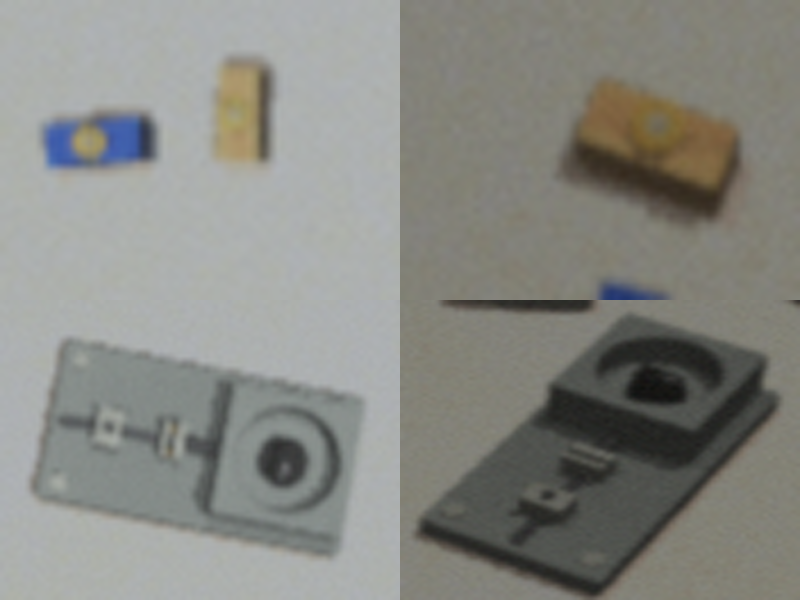

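The crop confirms it: the upper left panel shows the wooden rectangle with the brass cup centred at about top (185,242), and the blue look-alike beside it at (163,247). The lower panels show the clamp with its two light steel jaws at about top (288,223) for the anvil and (302,226) for the moving jaw. The well with the black knob is at about (326,231).

```bash
cat > h.py <<'E'
import cv2, numpy as np
def load(n,tag=0): return dict(np.load(f"{n}{tag}.npz"))
def snap(n,tag):
    from cell import optics
    d=optics.get_image(n); np.savez(f"{n}{tag}.npz",**d); return d
def ray(d,uv):
    K=np.array([[d["fx"],0,d["cx"]],[0,d["fy"],d["cy"]],[0,0,1]])
    p=cv2.undistortPoints(np.float64(uv).reshape(-1,1,2),K,np.float64(d["D"])).reshape(-1,2)
    T=np.linalg.inv(d["camera_from_world"])
    return T[:3,3], np.c_[p,np.ones(len(p))]@T[:3,:3].T
def onz(d,uv,z):
    o,v=ray(d,uv); return o+v*((z-o[2])/v[:,2])[:,None]
def proj(d,P):
    K=np.array([[d["fx"],0,d["cx"]],[0,d["fy"],d["cy"]],[0,0,1]]); T=d["camera_from_world"]
    return cv2.projectPoints(np.float64(P).reshape(-1,1,3),cv2.Rodrigues(T[:3,:3])[0],T[:3,3],K,np.float64(d["D"]))[0].reshape(-1,2)
def tri(d1,uv1,d2,uv2):
    o1,v1=ray(d1,uv1);o2,v2=ray(d2,uv2);v1=v1[0]/np.linalg.norm(v1);v2=v2[0]/np.linalg.norm(v2)
    s=np.linalg.lstsq(np.c_[v1,-v2],o2-o1,rcond=None)[0]
    a,b=o1+s[0]*v1,o2+s[1]*v2; return (a+b)/2,np.linalg.norm(a-b)
def ortho(d,c,ang,z,w,h,s=0.0005):
    "view of plane z, columns along clamp-like axis ang (x'), rows along -y'"
    jj,ii=np.meshgrid(np.arange(w),np.arange(h)); a=(jj-w/2)*s; b=-(ii-h/2)*s
    P=np.stack([c[0]+a*np.cos(ang)-b*np.sin(ang),c[1]+a*np.sin(ang)+b*np.cos(ang),np.full(a.shape,z)],-1)
    uv=proj(d,P).reshape(h,w,2).astype(np.float32)
    return cv2.remap(d["pixels"],uv[...,0],uv[...,1],cv2.INTER_CUBIC)
E
python3 - <<'E'
from h import *
np.set_printoptions(precision=4,suppress=True)
T,S=load("top"),load("side")
def blob(d,m,box,minA=5):
    x0,y0,x1,y1=box; mm=np.zeros_like(m); mm[y0:y1,x0:x1]=m[y0:y1,x0:x1]
    cs,_=cv2.findContours(mm,cv2.RETR_EXTERNAL,cv2.CHAIN_APPROX_NONE)
    c=max(cs,key=cv2.contourArea); M=cv2.moments(mm[...],True); return c,(M["m10"]/M["m00"],M["m01"]/M["m00"]),mm
for n,d,bb,kb,cb in(("top",T,(176,230,196,254),(312,215,342,248),(264,196,352,262)),("side",S,(260,320,300,352),(312,155,346,190),(270,145,358,235))):
    hsv=cv2.cvtColor(d["pixels"],cv2.COLOR_RGB2HSV)
    m=((hsv[...,1]>75)&(hsv[...,0]<30)).astype(np.uint8)*255
    c,ctr,mm=blob(d,m,bb); x,y,w,h=cv2.boundingRect(c)
    print(n,"block centroid",ctr,"area",(mm>0).sum(),"bbox",x,y,w,h)
    k=(hsv[...,2]<45).astype(np.uint8)*255
    c2,kc,_=blob(d,k,kb); print(" knob dark",kc,cv2.contourArea(c2),onz(d,kc,.054))
    g=cv2.cvtColor(d["pixels"],cv2.COLOR_RGB2GRAY); x0,y0,x1,y1=cb
    t,_=cv2.threshold(g[y0:y1,x0:x1],0,255,cv2.THRESH_OTSU); print(" otsu",t)
    c3,_,_=blob(d,(g<t).astype(np.uint8)*255,cb); W=onz(d,c3.reshape(-1,2),.02)[:,:2].astype(np.float32)
    print(" clamp rect z=.02",cv2.minAreaRect(W*1000))
    Wb=onz(d,c.reshape(-1,2),.026)[:,:2].astype(np.float32); print(" block rect z=.026",cv2.minAreaRect(Wb*1000), np.median(d["depth"][mm>0]))
    print(" block cloud z"); v,u=np.nonzero(mm); o,rr=ray(d,np.c_[u,v]); P=o+rr*d["depth"][v,u][:,None]; print(np.percentile(P,[5,25,50,75,95],axis=0))
E
```

```text
top block centroid (185.53947368421052, 242.64473684210526) area 76 bbox 183 236 6 14Traceback (most recent call last):
  File "<stdin>", line 14, in <module>
  File "<stdin>", line 7, in blob
ValueError: max() iterable argument is empty
```

```bash
cat > m1.py <<'E'
from h import *
np.set_printoptions(precision=4,suppress=True)
T,S=load("top"),load("side")
def blob(m,box):
    x0,y0,x1,y1=box; mm=np.zeros(m.shape,np.uint8); mm[y0:y1,x0:x1]=m[y0:y1,x0:x1]*255
    cs,_=cv2.findContours(mm,cv2.RETR_EXTERNAL,cv2.CHAIN_APPROX_NONE); c=max(cs,key=cv2.contourArea)
    mm[:]=0; cv2.drawContours(mm,[c],-1,255,-1); M=cv2.moments(mm,True); return c,np.array([M["m10"],M["m01"]])/M["m00"],mm
for n,d,bb,kb,cb in(("top",T,(176,230,196,254),(312,215,342,248),(264,196,352,262)),("side",S,(260,320,300,352),(312,155,346,190),(270,145,358,235))):
    hsv=cv2.cvtColor(d["pixels"],cv2.COLOR_RGB2HSV)
    g=cv2.GaussianBlur(cv2.cvtColor(d["pixels"],cv2.COLOR_RGB2GRAY),(3,3),0); x0,y0,x1,y1=cb
    c,ctr,mm=blob((hsv[...,1]>60)&(hsv[...,0]<32),bb)
    print(n,"block centroid",ctr,"area",(mm>0).sum())
    Wb=onz(d,c.reshape(-1,2),.026)[:,:2].astype(np.float32); print(" block rect z=.026",cv2.minAreaRect(Wb*1000))
    v,u=np.nonzero(mm); o,rr=ray(d,np.c_[u,v]); P=o+rr*d["depth"][v,u][:,None]; print(np.percentile(P,[5,50,95],axis=0))
    kx=g[kb[1]:kb[3],kb[0]:kb[2]]; t=kx.min()+20; c2,kc,_=blob(g<t,kb); print(" knob dark",t,kc,cv2.contourArea(c2),onz(d,kc,.054))
    t,_=cv2.threshold(g[y0:y1,x0:x1],0,255,cv2.THRESH_OTSU)
    c3,cc,m3=blob(g<t,cb); W=onz(d,c3.reshape(-1,2),.02)[:,:2].astype(np.float32)
    print(" otsu",t," clamp rect z=.02",cv2.minAreaRect(W*1000))
    v,u=np.nonzero(m3); o,rr=ray(d,np.c_[u,v]); P=o+rr*d["depth"][v,u][:,None]; print(" cloud z",np.percentile(P[:,2],[5,25,50,75,95])); 
    top=P[(P[:,2]>.05)&(P[:,2]<.07)][:,:2].astype(np.float32); print(" rim cloud",cv2.minAreaRect(top*1000), top.mean(0), np.median(P[P[:,2]>.05][:,2]))
E
python3 m1.py
```

```text
top block centroid [185.7273 242.3864] area 88
 block rect z=.026 ((482.25518798828125, 223.625), (39.893924713134766, 18.354745864868164), 0.31415680050849915)
[[0.4626 0.216  0.0227]
 [0.4835 0.2235 0.0272]
 [0.5009 0.2328 0.0346]]
 knob dark 73 [325.629  231.0484] 49.5 [[ 0.5057 -0.2008  0.054 ]]
 otsu 150.0  clamp rect z=.02 ((518.388916015625, -148.16650390625), (211.7096405029297, 113.65137481689453), 77.34754180908203)
 cloud z [0.016  0.02   0.023  0.039  0.0618]
 rim cloud ((507.8406982421875, -202.13035583496094), (87.76358795166016, 88.57978057861328), 77.2750473022461) [ 0.5078 -0.2017] 0.060452074071042805
side block centroid [278.0351 336.6374] area 342
 block rect z=.026 ((482.9573669433594, 230.9306182861328), (28.798831939697266, 46.751617431640625), 87.8890151977539)
[[0.4624 0.218  0.0029]
 [0.4827 0.2311 0.0252]
 [0.5037 0.2372 0.0329]]
 knob dark 40 [325.0049 183.5194] 162.5 [[ 0.4973 -0.1502  0.054 ]]
 otsu 96.0  clamp rect z=.02 ((518.1009521484375, -156.761962890625), (253.99899291992188, 120.56404113769531), 77.34172058105469)
 cloud z [0.0073 0.0193 0.0217 0.0416 0.0605]
 rim cloud ((507.525390625, -202.17572021484375), (90.38475036621094, 87.39859008789062), 77.21232604980469) [ 0.5064 -0.1974] 0.05934968542170993
```

Both views agree on the clamp: rim cloud z is 0.0595–0.0605 against 60 mm, the base rectangle about 212x114 mm, the angle 77.3°. Now I rectify the jaws, knob and block at their heights.

```bash
python3 - <<'E'
from h import *
T,S=load("top"),load("side")
O=np.array([.5268,-.1142]); a=np.radians(77.3); ey=np.array([np.cos(a),np.sin(a)])
kn=O-.09*ey
def tick(im,s,step=.01):
    h,w=im.shape[:2]; n=int(step/s)
    for k in range(-20,21):
        L=8 if k%5 else 16
        x=int(w/2+k*n); y=int(h/2-k*n)
        if 0<=x<w: im[:L//1,x]=(255,0,0)
        if 0<=y<h: im[y,:L]=(255,0,0)
    im[-1]=0; im[:,-1]=0
    return im
r1=np.hstack([tick(ortho(d,O,a,.038,400,240,.00025),.00025) for d in(T,S)])
r2=np.hstack([tick(ortho(d,kn,a,.054,200,200,.0004),.0004) for d in(T,S)]+[tick(ortho(d,np.array([.4825,.2245]),0,.026,200,200,.0004),.0004) for d in(T,S)])
cv2.imwrite("pics/ortho.png",np.vstack([r1,r2])[:,:,::-1])
E
```

```text
(no output)
```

View pics/ortho.png

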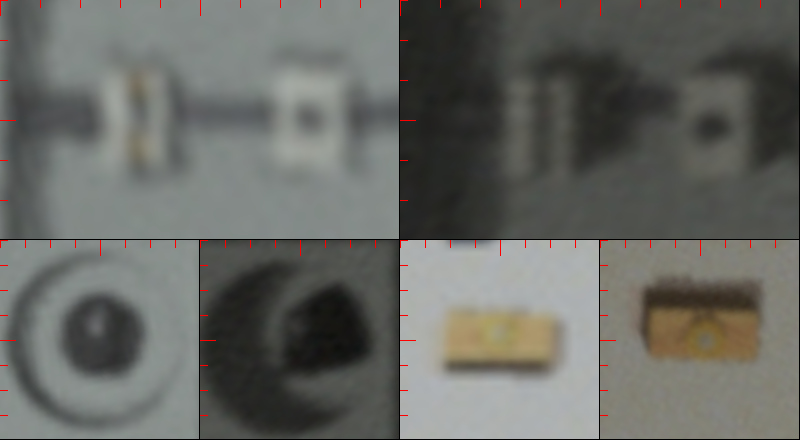

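The rectified top view puts the anvil face at about column 273 (clamp y +18 mm) and the jaw plate front at column 170 (-7.5 mm), a gap of about 26 mm. The side view gives columns 685 and 578, i.e. +21 and -5.5 mm. The block's top face is 44x20 mm, centred at about (.483,.227). The knob is too dark to show its bar, so I stretch the contrast.

```bash
python3 - <<'E'
from h import *
np.set_printoptions(precision=4,suppress=True)
T,S=load("top"),load("side")
O=np.array([.5268,-.1142]); a=np.radians(77.3); ey=np.array([np.cos(a),np.sin(a)]); kn=O-.09*ey
out=[]
for d in(T,S):
    im=ortho(d,kn,a,.054,400,400,.00012).astype(float).mean(2); 
    c=im[90:310,90:310] if d is T else im
    lo,hi=np.percentile(c,[1,60]); o=np.uint8(np.clip((im-lo)/(hi-lo)*255,0,255)); o[::42,:6]=255; o[:6,::42]=255; out.append(o)
cv2.imwrite("pics/knob.png",np.hstack(out))
# profiles of jaws along y at |x|=6..11 mm (z=.038)
for n,d in(("top",T),("side",S)):
    im=ortho(d,O,a,.038,400,240,.00025).astype(float).mean(2)
    p=np.r_[im[76:96],im[144:164]].mean(0); g=np.gradient(cv2.GaussianBlur(p[None],(0,0),3)[0])
    pk=[i for i in range(3,397) if abs(g[i])==abs(g[i-3:i+4]).max() and abs(g[i])>.6]
    print(n,"y edges",[(round((i-200)*.25,1),round(g[i],1)) for i in pk])
    for lo,hi in((280,340),(108,165)):
        q=im[:,lo:hi].mean(1); g=np.gradient(cv2.GaussianBlur(q[None],(0,0),3)[0]); pk=[i for i in range(3,237) if abs(g[i])==abs(g[i-3:i+4]).max() and abs(g[i])>.6]
        print("  x edges",[(round((120-i)*.25,1),round(g[i],1)) for i in pk])
def px(d,c,ang,z,i,j,s):  # ortho pixel ->image px
    aa=(j-100)*s;b=-(i-100)*s
    return proj(d,[c[0]+aa*np.cos(ang)-b*np.sin(ang),c[1]+aa*np.sin(ang)+b*np.cos(ang),z])
B=np.array([.4825,.2245])
print("cup",tri(T,px(T,B,0,.026,89,98,.0004),S,px(S,B,0,.026,100,105,.0004)))
for i,j,k,l in((70,45,68,48),(70,155,68,160),(120,45,118,50),(120,155,118,160)): print("corner",tri(T,px(T,B,0,.026,i,j,.0004),S,px(S,B,0,.026,k,l,.0004)))
o=lambda i,j:(i,j)
def px2(d,i,j):
    aa=(j-200)*.00025;b=-(i-120)*.00025; return proj(d,[O[0]+aa*np.cos(a)-b*np.sin(a),O[1]+aa*np.sin(a)+b*np.cos(a),.038])
print("anvil mid",tri(T,px2(T,118,310),S,px2(S,124,318)),"jaw",tri(T,px2(T,118,137),S,px2(S,124,143)))
E
```

```text
top y edges [(-48.5, np.float64(-2.8)), (-44.5, np.float64(0.7)), (-37.8, np.float64(1.7)), (-24.8, np.float64(1.5)), (-18.2, np.float64(-2.7)), (-14.0, np.float64(2.0)), (-8.5, np.float64(-2.6)), (-4.0, np.float64(1.8)), (18.8, np.float64(1.3)), (35.5, np.float64(-2.0)), (41.8, np.float64(1.4))]
  x edges [(18.2, np.float64(-1.1)), (12.2, np.float64(2.1)), (4.2, np.float64(-1.8)), (-3.2, np.float64(1.6)), (-11.2, np.float64(-1.2))]
  x edges [(17.8, np.float64(-0.8)), (11.5, np.float64(0.7)), (-10.0, np.float64(-0.8)), (-16.0, np.float64(0.8))]
side y edges [(-24.0, np.float64(2.0)), (-17.0, np.float64(-1.8)), (-12.5, np.float64(1.2)), (-7.0, np.float64(-1.7)), (9.0, np.float64(0.8)), (19.8, np.float64(1.0)), (37.2, np.float64(-2.1))]
  x edges [(16.2, np.float64(-1.1)), (11.0, np.float64(2.1)), (1.2, np.float64(-1.6)), (-5.0, np.float64(1.6)), (-13.8, np.float64(-0.9))]
  x edges [(16.0, np.float64(-1.0)), (10.2, np.float64(1.4))]
cup (array([0.4824, 0.2272, 0.0339]), np.float64(0.00198160011310585))
corner (array([0.4612, 0.2369, 0.025 ]), np.float64(0.0013102155993761965))
corner (array([0.5056, 0.2369, 0.0253]), np.float64(0.0021057626328622506))
corner (array([0.4615, 0.2169, 0.0252]), np.float64(0.002098752702329783))
corner (array([0.5056, 0.2169, 0.0253]), np.float64(0.0021054526457865695))
anvil mid (array([ 0.5336, -0.0871,  0.0362]), np.float64(0.002148554565377297)) jaw (array([ 0.5239, -0.1294,  0.0369]), np.float64(0.0019502767367171033))
```

View pics/knob.png

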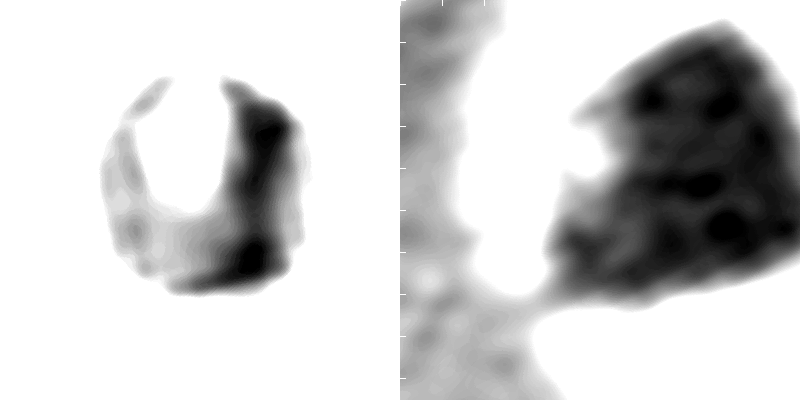

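The block triangulates to (0.4835, 0.2269), top corners z 0.025 (26 expected), cup 0.034 (32 expected), and jaws z 0.0365 (38 expected). The reach is fine. In the stretched picture the bar runs nearly along clamp x: its bright half is at (185,140) and its shadow side at (260,190). Now I grasp.

```bash
cat >> h.py <<'E'
O=np.array([.5268,-.1142]); YAW=np.radians(77.3-90)
def cl(x,y,z): c,s=np.cos(YAW),np.sin(YAW); return [O[0]+c*x-s*y,O[1]+s*x+c*y,z]
def down(psi): f=(psi+np.pi/2)/2; return [np.cos(f),np.sin(f),0,0]   # tool y heading psi
E
python3 - <<'E'
from h import *; from cell import r
np.set_printoptions(precision=3,suppress=True)
for p,ps in(([.4835,.2269,.1],[0,np.pi]),(cl(0,5.8e-3,.1),[YAW,YAW+np.pi]),(cl(0,-.09,.12),[YAW+np.pi/2,YAW-np.pi/2])):
    for s in ps: print(s,r.inverse_kinematics(p,down(s)))
r.move_to([.4835,.2269,.11],down(0)); r.set_gripper(.72,30)
print(r.finger_overhang,r.current_opening(),r.current_t(),r.current_contact_force())
r.move_linear([.4835,.2269,.025],vel=.12); print(r.current_contact_force(),r.current_tool_pos())
r.set_gripper(.3,30); print(r.current_opening(),r.current_finger_force(),r.current_contact_force(),r.current_t())
r.move_linear([.4835,.2269,.11],vel=.15); print(r.current_opening(),r.current_finger_force(),r.current_contact_force(),r.current_t(),r.finger_overhang)
E
```

```text
0 [ 0.352  0.479  1.796 -0.     0.867  0.352]
3.141592653589793 [ 0.352  0.479  1.796 -0.     0.867 -2.79 ]
-0.2216568150032799 [-0.289  0.487  1.782 -0.     0.872 -0.067]
2.9199358385865133 None
1.3491395117916167 [-0.464  0.467  1.752 -0.     0.922 -1.814]
-1.7924531417981764 [-0.464  0.467  1.752 -0.     0.922  1.328]
0.022 0.7188920310655619 1.9083 [ 0.847 -0.321  0.353]
[0.216 0.04  0.284] [0.484 0.227 0.026]
0.3004831634351828 0.0 [ 0.459  0.453 -0.855] 3.2
0.2982776874022958 0.0 [-0.184 -0.089  0.064] 3.9167 0.022
```

```bash
python3 - <<'E'
from h import *
t=snap("top",1)["pixels"]; s=snap("side",1)["pixels"]
c=lambda im,x,y,w,h:cv2.resize(im[y:y+h,x:x+w],(400,400),interpolation=cv2.INTER_CUBIC)
cv2.imwrite("pics/c1.png",np.hstack([c(t,130,190,110,110),c(s,210,230,150,150)])[:,:,::-1])
E
```

```text
(no output)
```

View pics/c1.png

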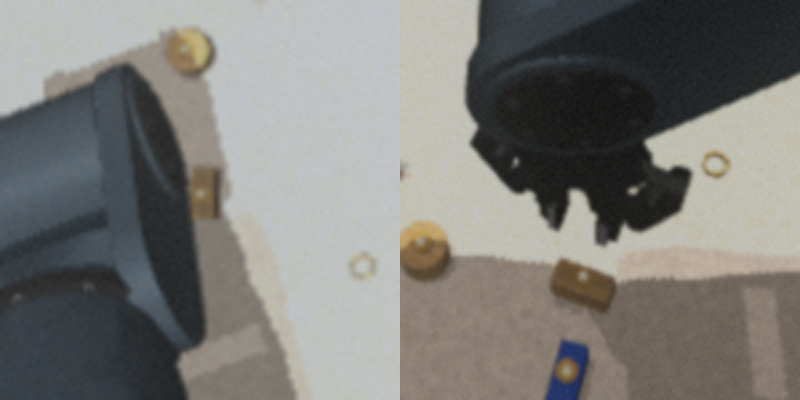

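Both views show the block untouched: side (278,337), top (186,243), fingers empty above it with tips at about side (277,315). I compare that with the projected tool pose.

```bash
python3 - <<'E'
from h import *; from cell import r
np.set_printoptions(precision=4,suppress=True)
S,T=load("side",1),load("top",1); p=np.array(r.current_tool_pos()); print(p,r.current_ee_rot())
print([ (dz,proj(S,p+[0,0,dz])[0]) for dz in(.02,0,-.01,-.022,-.035)])
print("tips at y=.2269 if px:",[ (z,onz(S,[276.8,315.5],z)[0]) for z in(.08,.09,.1,.11)])
# depth of dark finger pixels in side view
x0,y0,x1,y1=255,270,300,325
g=cv2.cvtColor(S["pixels"],cv2.COLOR_RGB2GRAY); v,u=np.nonzero(g[y0:y1,x0:x1]<45); v+=y0;u+=x0
o,rr=ray(S,np.c_[u,v]); P=o+rr*S["depth"][v,u][:,None]; P=P[(P[:,2]>.05)&(P[:,2]<.2)]
for lo in np.arange(.06,.15,.008):
    q=P[(P[:,2]>=lo)&(P[:,2]<lo+.008)]
    if len(q): print(round(lo,3),len(q),np.percentile(q[:,0],[2,30,50,70,98]),np.percentile(q[:,1],[5,50,95]))
E
```

```text
[0.4829 0.2267 0.1089] [ 0.7071  0.7071 -0.0009 -0.0004]
[(0.02, array([277.8836, 312.2364])), (0, array([278.0403, 316.9648])), (-0.01, array([278.1162, 319.2539])), (-0.022, array([278.2051, 321.9375])), (-0.035, array([278.299 , 324.7697]))]
tips at y=.2269 if px: [(0.08, array([0.4905, 0.2131, 0.08  ])), (0.09, array([0.4889, 0.2172, 0.09  ])), (0.1, array([0.4873, 0.2212, 0.1   ])), (0.11, array([0.4857, 0.2253, 0.11  ]))]
0.132 11 [0.4591 0.4623 0.4954 0.4957 0.4964] [0.2257 0.2331 0.2372]
0.14 19 [0.4586 0.4623 0.4958 0.496  0.5067] [0.225  0.2332 0.2374]
0.148 14 [0.4568 0.4918 0.4957 0.496  0.4964] [0.2237 0.2336 0.2372]
```

```bash
python3 - <<'E'
from h import *
np.set_printoptions(precision=4,suppress=True)
S=load("side",1)
x0,y0,x1,y1=250,265,305,335
v,u=np.mgrid[y0:y1,x0:x1]; v=v.ravel();u=u.ravel()
o,rr=ray(S,np.c_[u,v]); P=o+rr*S["depth"][v,u][:,None]; k=(P[:,2]>.045)&(P[:,2]<.2); P=P[k];u=u[k];v=v[k]
for lo in np.arange(.045,.15,.008):
    q=(P[:,2]>=lo)&(P[:,2]<lo+.008)
    if q.any(): print(round(lo,3),q.sum(),P[q][:,0].min(),np.sort(P[q][:,0])[::max(1,q.sum()//6)],P[q][:,1].min(),P[q][:,1].max(),v[q].max())
E
```

```text
0.117 8 0.4645019281808308 [0.4645 0.47   0.4955 0.4956 0.4957 0.4959 0.4961 0.4976] 0.21675934387077195 0.2370970849448238 322
0.125 32 0.4566355902242775 [0.4566 0.462  0.4663 0.4954 0.4958 0.4972 0.5057] 0.2149112013826931 0.2381378732151324 321
0.133 42 0.4564163231031504 [0.4564 0.4621 0.4662 0.4954 0.4959 0.5008] 0.2199125915026383 0.23836938492459753 320
0.141 43 0.45639411440146105 [0.4564 0.4606 0.4662 0.4957 0.4959 0.5003 0.5086] 0.21835977278902619 0.23797316430086812 318
0.149 27 0.45675335692145513 [0.4568 0.4644 0.468  0.4955 0.496  0.4965 0.4998] 0.22350824578129513 0.23792873401264075 316
```

The side-view depth shows the tips at z ≈ 0.118 with the TCP at 0.109, so at this opening they stand about 9 mm behind the TCP and not 22 mm ahead. That explains the miss over the 26 mm block. I feel for the bench beside the block to get the true tip height before gripping.

```bash
python3 - <<'E'
from h import *; from cell import r
np.set_printoptions(precision=4,suppress=True)
X,Y=.4835,.2269
r.set_gripper(.62,30); r.move_linear([X,Y,.03],vel=.15)
f0=np.array(r.current_contact_force()); z=.03; print(r.current_t(),f0,r.current_tool_pos())
while z>-.02:
    z-=.002 
    try: r.move_linear([X,Y,z],vel=.05)
    except Exception as e: print("plan",z,e); break
    f=np.array(r.current_contact_force())-f0
    if np.linalg.norm(f)>4: break
print("touch",z,f,r.current_tool_pos(),r.current_t())
E
```

```text
5.075 [ 0.8783  0.2096 -0.0204] [0.4839 0.2271 0.0306]
touch -0.016000000000000014 [-3.4502 -1.92   10.1139] [ 0.4838  0.227  -0.0153] 10.825
```

The bench is felt at TCP z = -0.0155 with opening 0.62, so the tips are about 15 mm behind the TCP there, consistent with the depth reading. I raise a little and grip.

```bash
python3 - <<'E'
from h import *; from cell import r
np.set_printoptions(precision=4,suppress=True)
X,Y=.4835,.2269
r.move_linear([X,Y,-.008],vel=.08); r.set_gripper(.3,30)
print(r.current_opening(),r.current_finger_force(),r.current_contact_force(),r.current_t())
r.move_linear([X,Y,.07],vel=.12); print(r.current_opening(),r.current_finger_force(),r.current_contact_force(),r.current_tool_pos())
r.move_to(cl(0,5.8e-3,.075),down(YAW)); print(r.current_opening(),r.current_tool_pos(),r.current_t(),np.array(r.current_q()))
S=snap("side",2); T=snap("top",2)
im=S["pixels"][120:240,240:400]
cv2.imwrite("pics/c2.png",cv2.resize(im,(800,600),interpolation=cv2.INTER_CUBIC)[:,:,::-1])
E
```

```text
0.5099420980577709 30.26958078145981 [-1.6422 -0.406   6.8157] 11.3083
0.50597805947718 30.56086778640747 [-1.003  -0.2755 -1.2453] [0.4831 0.2267 0.0694]
0.5074003392771501 [ 0.5281 -0.1076  0.0748] 13.3833 [-0.2875  0.5264  1.7955  0.0002  0.8202 -0.067 ]
```

View pics/c2.png

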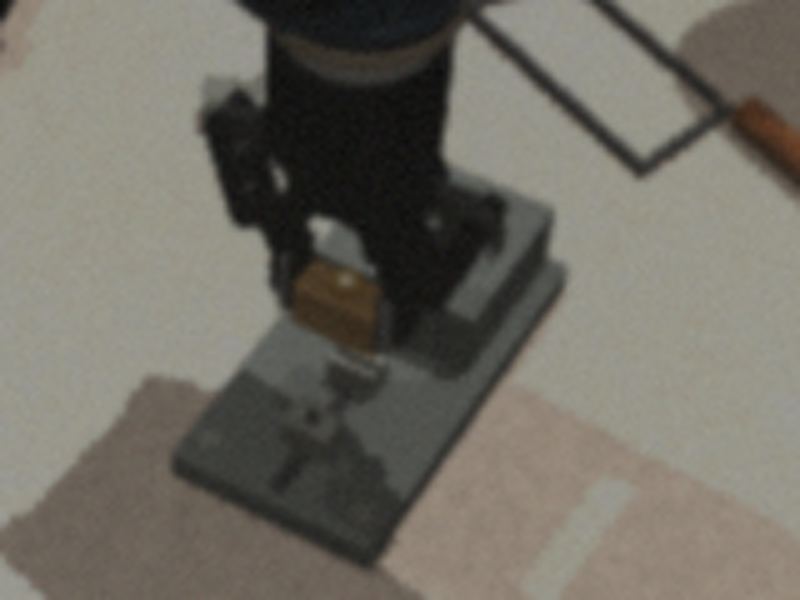

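The block is held level above the gap: its brass cup is at about (345,275) in this crop and the jaw top shows below it at (360,365). I measure its pose in the clamp frame from the side view's depth.

```bash
python3 - <<'E'
from h import *
np.set_printoptions(precision=4,suppress=True)
S=load("side",2); x0,y0,x1,y1=295,168,320,195
hsv=cv2.cvtColor(S["pixels"],cv2.COLOR_RGB2HSV); v,u=np.nonzero((hsv[...,1]>80)&(hsv[...,0]<32)); k=(u>=x0)&(u<x1)&(v>=y0)&(v<y1);u=u[k];v=v[k]
o,rr=ray(S,np.c_[u,v]); P=o+rr*S["depth"][v,u][:,None]
c,s=np.cos(YAW),np.sin(YAW); q=P[:,:2]-O; C=np.c_[c*q[:,0]+s*q[:,1],-s*q[:,0]+c*q[:,1],P[:,2]]
print(len(C),np.percentile(C,[2,10,25,50,75,90,98],axis=0))
f=C[(C[:,2]<.098)&(C[:,2]>.08)]; print("front face",len(f),np.median(f,0),f[:,0].min(),f[:,0].max(),np.polyfit(f[:,0],f[:,1],1))
t=C[np.abs(C[:,2]-np.percentile(C[:,2],85))<.004]; print("top",len(t),t.mean(0),t.min(0),t.max(0))
E
```

```text
225 [[-0.0197 -0.0027  0.0854]
 [-0.0151  0.0027  0.0894]
 [-0.0088  0.0086  0.097 ]
 [ 0.0001  0.0145  0.1069]
 [ 0.012   0.0163  0.1091]
 [ 0.0178  0.0169  0.1137]
 [ 0.0217  0.0178  0.1157]]
front face 60 [-0.0002  0.0161  0.0914] -0.020143138070709492 0.022779067443952524 [-0.0057  0.0159]
top 102 [0.0024 0.0088 0.1093] [-0.0201 -0.0041  0.1063] [0.0219 0.0174 0.1142]
```

The held block has its front face at clamp y = 16 mm and centre at about 6 mm, with its bottom 8 mm above the TCP height. The anvil face is at about 19–21 mm, so it fits. I lower with force checks.

```bash
cat > low.py <<'E'
from h import *; from cell import r
np.set_printoptions(precision=4,suppress=True)
y=.0063
r.move_linear(cl(0,y,.036),vel=.12); f0=np.array(r.current_contact_force()); z=.036
while z>.008:
    z-=.002 if z>.0165 else .001
    r.move_linear(cl(0,y,z),vel=.06); f=np.array(r.current_contact_force())-f0
    if np.linalg.norm(f)>5: break
print("contact",z,f,r.current_tool_pos(),r.current_t(),r.current_opening())
E
python3 low.py
```

```text
contact 0.011999999999999976 [-2.9208 -0.704   4.277 ] [ 0.5283 -0.1081  0.0122] 17.4583 0.5092410611980768
```

Contact comes at TCP 0.012, which is exactly the block's bottom on the 20 mm bed. I release and look.

```bash
python3 - <<'E'
from h import *; from cell import r
np.set_printoptions(precision=4,suppress=True)
r.set_gripper(.66); print(r.current_opening(),r.current_contact_force())
r.move_linear(cl(0,.0063,.09),vel=.15)
r.move_to(cl(0,-.09,.11),down(YAW+np.pi/2-np.pi)); r.set_gripper(.28)
print(r.current_t(),r.current_q(),r.current_contact_force(),r.current_torque(),r.current_opening())
S=snap("side",3)
cv2.imwrite("pics/c3.png",cv2.resize(S["pixels"][120:240,240:400],(800,600),interpolation=cv2.INTER_CUBIC)[:,:,::-1])
hsv=cv2.cvtColor(S["pixels"],cv2.COLOR_RGB2HSV); v,u=np.nonzero((hsv[...,1]>70)&(hsv[...,0]<32)); k=(u>=285)&(u<335)&(v>=165)&(v<220);u=u[k];v=v[k]
o,rr=ray(S,np.c_[u,v]); P=o+rr*S["depth"][v,u][:,None]
c,s=np.cos(YAW),np.sin(YAW); q=P[:,:2]-O; C=np.c_[c*q[:,0]+s*q[:,1],-s*q[:,0]+c*q[:,1],P[:,2]]
print(len(C),np.percentile(C,[2,25,50,75,98],axis=0))
# gripper tip
v,u=np.mgrid[110:200,300:370]; v=v.ravel();u=u.ravel(); o,rr=ray(S,np.c_[u,v]); P=o+rr*S["depth"][v,u][:,None]
q=P[:,:2]-O; C=np.c_[c*q[:,0]+s*q[:,1],-s*q[:,0]+c*q[:,1],P[:,2]]; k=(C[:,2]>.075)&(C[:,2]<.14)&(np.abs(C[:,1]+.09)<.06)
for lo in np.arange(.08,.14,.006):
    w=C[k&(C[:,2]>=lo)&(C[:,2]<lo+.006)]
    if len(w): print(round(lo,3),len(w),np.percentile(w[:,:2],[5,50,95],axis=0).ravel())
E
```

```text
0.6619223678186243 [-0.0995 -0.122   0.1758]
20.0833 [-0.4643  0.482   1.7588 -0.      0.9007  1.3278] [0.7527 0.5714 0.3168] [-0.0717 -0.0782  0.0655] 0.2791489351494941
221 [[-0.0219 -0.0207  0.0228]
 [-0.0149  0.0036  0.038 ]
 [-0.0042  0.0105  0.045 ]
 [ 0.0085  0.0151  0.0473]
 [ 0.0214  0.0175  0.0535]]
0.116 1 [ 0.0017 -0.0733  0.0017 -0.0733  0.0017 -0.0733]
0.122 14 [-0.01   -0.1042 -0.0065 -0.0873  0.0014 -0.0713]
0.128 25 [-0.0106 -0.1041 -0.0059 -0.0741  0.0026 -0.065 ]
0.134 27 [-0.011  -0.1054 -0.0065 -0.077   0.0052 -0.0642]
```

View pics/c3.png

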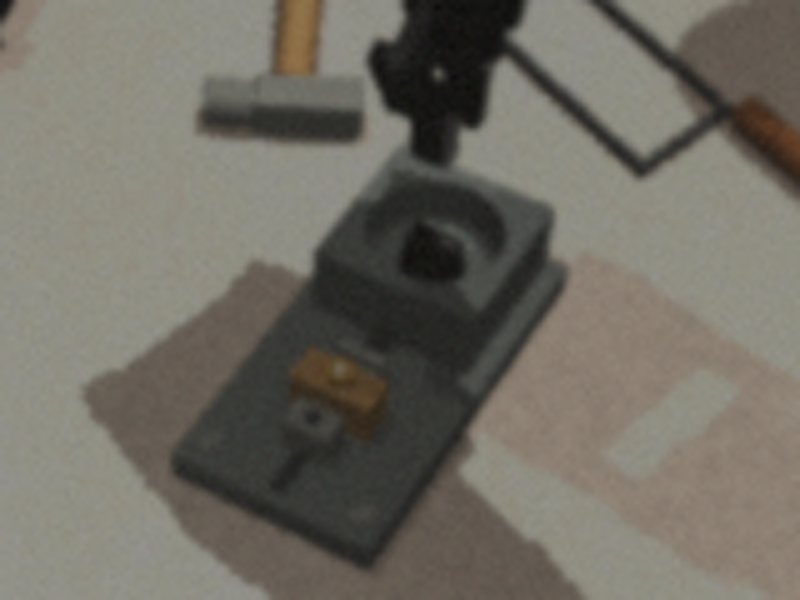

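The block stands square in the gap with clearance to both jaws (cup at (340,370) in the crop, anvil at (315,415)). The fingers stand over the well with tips at z ≈ 0.119 for TCP 0.11. I go down onto the knob with force checks and grip the bar.

```bash
python3 - <<'E'
from h import *; from cell import r
np.set_printoptions(precision=3,suppress=True)
psi=YAW-np.pi/2-.15
r.move_to(cl(0,-.09,.065),down(psi)); f0=np.array(r.current_contact_force()); z=.065
while z>.033:
    z-=.004; z=max(z,.033)
    r.move_linear(cl(0,-.09,z),vel=.06); f=np.array(r.current_contact_force())-f0
    if np.linalg.norm(f)>4: break
print("z",z,f,r.current_tool_pos(),r.current_t())
if np.linalg.norm(f)<=4:
    print("before",r.current_contact_force(),r.current_torque())
    r.set_gripper(.05,25); r.sleep(.1)
    print("grip",r.current_opening(),r.current_finger_force(),r.current_contact_force(),r.current_torque(),r.current_tool_pos(),r.current_q(),r.current_t())
E
```

```text
z 0.033 [ 0.044 -0.614 -0.096] [ 0.507 -0.202  0.033] 22.4333
before [-0.03  -0.276 -0.119] [0.017 0.012 0.046]
grip 0.15197357935764272 24.756613075733185 [-6.518 -6.32   0.949] [-1.032  0.787  0.153] [ 0.506 -0.203  0.033] [-0.465  0.605  1.793 -0.002  0.745  1.478] 22.775
```

The bar is gripped at 12.9 mm with mild side forces, but clockwise raises q6 here and only 1.39 rad of its range is left. I regrip half a turn round for the full range, shifted slightly along the measured force.

```bash
python3 - <<'E'
from h import *; from cell import r
np.set_printoptions(precision=4,suppress=True)
r.set_gripper(.28); p=np.array(r.current_tool_pos()); 
r.move_linear([p[0],p[1],.07],vel=.12); q=np.array(r.current_q()); print(r.current_contact_force(),r.current_torque())
q[5]-=np.pi; r.set_joints(q)
psi=YAW+np.pi/2-.15
P=cl(-.0003,-.091,0)
for z in(.07,.05,.042,.037,.033):
    r.move_linear([P[0],P[1],z],rot=down(psi),vel=.08); f=np.array(r.current_contact_force())
    if np.linalg.norm(f)>5: print("touch",z,f); break
print("before",f,r.current_torque(),r.current_tool_pos(),r.current_q(),r.current_t())
r.set_gripper(.05,25); r.sleep(.1)
print("grip",r.current_opening(),r.current_finger_force(),r.current_contact_force(),r.current_torque(),r.current_tool_pos(),r.current_q(),r.current_t())
E
```

```text
[-0.2932 -0.0004 -0.5046] [-0.0121  0.0194 -0.0023]
before [ 0.3156 -0.6662 -0.1603] [ 0.0225 -0.0281  0.0521] [ 0.5064 -0.2028  0.0328] [-0.4664  0.6055  1.7929 -0.      0.7436 -1.6655] 27.55
grip 0.1592404413332779 25.3364360332489 [-1.0266  0.5112  1.3959] [0.1464 0.0924 0.0769] [ 0.5065 -0.2029  0.0331] [-0.4663  0.605   1.7928 -0.      0.7438 -1.6655] 27.8917
```

The grip is now almost free of side force. I turn clockwise (q6 up) in equal steps, logging the moment to get the friction baseline.

```bash
cat > turn.py <<'E'
from h import *; from cell import r
import sys
np.set_printoptions(precision=3,suppress=True)
n,st,lim=int(sys.argv[1]),float(sys.argv[2]),float(sys.argv[3])
q=np.array(r.current_q()) if not len(sys.argv)>4 else np.array(eval(sys.argv[4]))
for i in range(n):
    q[5]+=st; r.set_joints(q); r.sleep(.1)
    tz=np.mean([r.current_torque()[2] for _ in range(1)]); f=np.array(r.current_contact_force())
    print("%.3f act %.3f tz %.3f"%(q[5],r.current_q()[5],tz),"eff %.3f"%r.current_effort()[5],f,"op %.3f t %.2f"%(r.current_opening(),r.current_t()))
    if abs(tz)>lim or np.linalg.norm(f)>25: print("stop"); break
print("q=",[round(float(x),5) for x in q])
E
python3 turn.py 7 .1 .32
```

```text
-1.566 act -1.568 tz -0.006 eff -0.014 [ 1.526  1.926 -0.219] op 0.155 t 28.24
-1.466 act -1.469 tz -0.120 eff -0.221 [ 2.278  4.92  -1.299] op 0.153 t 28.59
-1.366 act -1.369 tz -0.188 eff -0.150 [ 4.323  4.794 -0.718] op 0.152 t 28.94
-1.266 act -1.269 tz -0.166 eff -0.148 [ 4.153  6.171 -1.181] op 0.155 t 29.29
-1.166 act -1.169 tz -0.198 eff -0.145 [ 5.12   6.332 -1.371] op 0.153 t 29.64
-1.066 act -1.069 tz -0.194 eff -0.144 [ 5.664  7.147 -2.082] op 0.153 t 29.99
-0.966 act -0.969 tz -0.183 eff -0.143 [ 6.248  7.976 -2.659] op 0.157 t 30.34
q= [-0.46627, 0.60498, 1.79278, -1e-05, 0.74381, -0.96555]
```

The baseline is steady at tz ≈ -0.19, with the joint-6 effort at a very clean -0.144. I go on in smaller steps and stop at about +0.06 N m of rise.

```bash
sed -i 's/if abs(tz)>lim or/if abs(r.current_effort()[5])>lim or/' turn.py; python3 turn.py 14 .05 .185 "[-0.46627, 0.60498, 1.79278, -1e-05, 0.74381, -0.96555]"
```

```text
-0.916 act -0.919 tz 0.022 eff 0.031 [ 6.949  7.803 -1.815] op 0.150 t 30.69
-0.866 act -0.869 tz 0.020 eff 0.033 [ 8.026  8.21  -2.244] op 0.157 t 31.04
-0.816 act -0.819 tz 0.019 eff 0.034 [ 7.214  8.961 -2.828] op 0.156 t 31.39
-0.766 act -0.769 tz 0.014 eff 0.034 [ 9.152  9.14  -3.338] op 0.153 t 31.74
-0.716 act -0.719 tz 0.007 eff 0.034 [ 8.912  8.698 -3.173] op 0.154 t 32.09
-0.666 act -0.669 tz 0.009 eff 0.034 [ 8.37   8.38  -3.835] op 0.154 t 32.44
-0.616 act -0.619 tz -0.038 eff 0.034 [ 8.875  9.847 -4.129] op 0.155 t 32.79
-0.566 act -0.569 tz 0.038 eff 0.038 [ 9.925  9.023 -3.584] op 0.155 t 33.14
-0.516 act -0.519 tz 0.038 eff 0.056 [10.459  9.992 -3.99 ] op 0.153 t 33.49
-0.466 act -0.469 tz 0.085 eff 0.082 [10.676  9.517 -4.247] op 0.152 t 33.84
-0.416 act -0.419 tz 0.084 eff 0.109 [11.107 10.589 -4.512] op 0.153 t 34.19
-0.366 act -0.369 tz 0.106 eff 0.136 [10.209  8.791 -4.871] op 0.157 t 34.54
-0.316 act -0.319 tz 0.208 eff 0.163 [10.948 10.297 -4.842] op 0.152 t 34.89
-0.266 act -0.269 tz 0.198 eff 0.189 [12.218  9.204 -5.628] op 0.154 t 35.24
stop
q= [-0.46627, 0.60498, 1.79278, -1e-05, 0.74381, -0.26555]
```

The offset depends on step size, so I compare like with like: the 0.05 steps sat flat at 0.034 until contact at about q6 = -0.56, then rose to 0.189. By angle that is about 20 N (0.29 rad past contact), tighter than wanted. I back off to about 0.16 rad past contact (11–14 N), with the last step clockwise.

```bash
python3 turn.py 3 -.06 9 "[-0.46627, 0.60498, 1.79278, -1e-05, 0.74381, -0.26555]"; python3 turn.py 1 .05 9 "[-0.46627, 0.60498, 1.79278, -1e-05, 0.74381, -0.44555]"
```

```text
-0.326 act -0.329 tz 0.210 eff 0.151 [11.699 10.18  -4.417] op 0.153 t 35.59
-0.386 act -0.389 tz 0.150 eff 0.132 [10.602  9.499 -3.961] op 0.154 t 35.94
-0.446 act -0.449 tz 0.120 eff 0.110 [ 9.767  9.534 -3.6  ] op 0.155 t 36.29
q= [-0.46627, 0.60498, 1.79278, -1e-05, 0.74381, -0.44555]
-0.396 act -0.399 tz 0.050 eff 0.093 [10.495  9.264 -4.919] op 0.154 t 36.64
q= [-0.46627, 0.60498, 1.79278, -1e-05, 0.74381, -0.39555]
```

```bash
python3 - <<'E'
from h import *; from cell import r
np.set_printoptions(precision=4,suppress=True)
r.set_gripper(.27); print(r.current_contact_force(),r.current_tool_pos())
p=r.current_tool_pos(); r.move_linear([p[0],p[1],.16],vel=.15); r.sleep(.3); print(r.current_t(),r.current_contact_force())
S=snap("side",4)
cv2.imwrite("pics/c4.png",cv2.resize(S["pixels"][120:240,240:400],(800,600),interpolation=cv2.INTER_CUBIC)[:,:,::-1])
E
```

```text
[-0.1757  0.4681  0.1674] [ 0.5062 -0.2031  0.0331]
38.2 [0.6478 0.2537 0.5742]
```

View pics/c4.png

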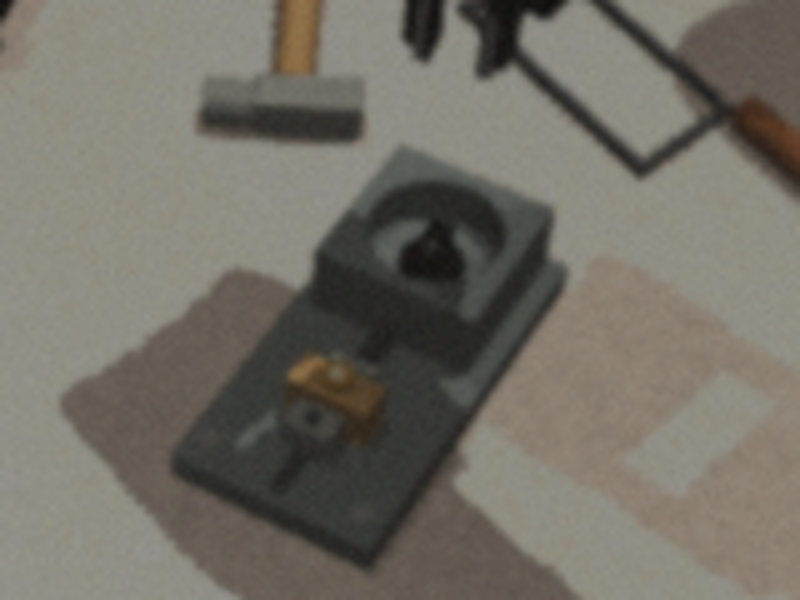

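The block (cup at (338,372)) is square and pressed between the jaw and the anvil (313,415). The knob has turned, and the fingers are clear at about (450,50).

```bash
python3 -c "
from cell import r
print(r.hand_in(),r.current_t())"
```

```text
the job is handed in; nothing more can be done
the job is handed in; nothing more can be done
```

I handed the job in: the block stands clamped on the bed at an estimated 10–14 N, after overshooting to about 20 N (26 N by the torque reading) and backing off; the knob is released and the robot clear, but the hand-in returned no verdict.

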